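Fit the press plate onto the two guide pins

TASK

Take the gold press plate off its rest by its black handle and fit it onto the fixture so that both guide pins pass through its two holes and it sits fully home and flat on both black collars, then let go. Keep it level and lower it gently, without dropping or forcing it: the pin yoke has been clamped somewhere along its slots, so feel for where the pins are. Leave the workpiece in the nest and everything else where it is.

Things in the scene. Friction and masses are not known exactly. Their poses are not given: they have to be found in the camera images.
- plate_grip (a point): Handle of the gold press plate: black block 50 mm (x) by 28 mm (y), 45 mm tall, at the centre of the plate's top; grip it across its 28 mm (along y). This point is on the centre axis in the handle, 34 mm above the plate's underside, 22 mm above its upper face, 23 mm below the handle's top. z up out of the handle. The plate starts level on its rest.
- plate_under (a point): Centre of the plate's underside, same axes. Plate: 70 mm (x) by 196 mm (y) by 12 mm thick, 0.35 to 0.7 kg. Two through holes, 15.6 mm across, on its y axis, 75 mm either side of centre. It may be fitted either way round (half turn).
- rest_top (a point): Middle of the top of the plate's fixed rest: two cream rails 85 mm long, 22 mm wide, 26 mm above the table, 90 mm apart. The plate's underside lies on them, roughly centred.
- fixture: Fixture, fixed to the table: gold base 200 mm (x) by 230 mm (y) by 15 mm; origin at the centre of its underside, on the table; z up. In its middle a round nest holds the workpiece (top 43 mm above the table). A U-shaped steel yoke on the base (25 mm above the table at most, cross-bar on the +x side of the nest) carries two upright guide pins.
- pin_line (a point): Point on the fixture (its axes), at seat height, midway between the pins if the yoke stood centred. The pins are at exactly y = +75 and -75 mm, both at the same x, anywhere from -14 to +14 mm: the yoke is clamped tight at an unknown place along x, NOT reported here, and does not give way. This point does not follow it.
- seat (a point): The same point again, for the pins' sizes: each stands on a black collar 30 mm across whose flat top, the plate's seat, is 50 mm above the table (at this point's height). Pin 14 mm across, rising to 80 mm above the table, top 2 mm tapering to 11 mm across. With the plate home its handle point is 84 mm above the table.
- blank_mid (a point): the dark steel workpiece, a disc 58 mm across and 28 mm high, lying in the nest at the middle of the fixture; point at its centre, half-way up. Leave it alone.
- roller_a_mid (a point): cream nylon roller with a steel core, 52 mm across, 32 mm high, standing on the table near its right-hand side; point at its centre, half-way up. Leave it alone.
- roller_b_mid (a point): the same kind of roller, standing straight ahead of the robot; point at its centre, half-way up. Leave it alone.
- dummy_mid (a point): black solid cylinder 60 mm across, 50 mm high; point at its centre, half-way up. Leave it alone.
- sleeve_mid (a point): upright gold sleeve 28 mm across, 110 mm high, with a thin steel rod showing 20 mm above it; point at its centre, half-way up. Leave it alone.
- oil_mid (a point): white oil bottle, red cap, 52 mm across, 130 mm high; point at its centre, half-way up. Leave it alone.
- driver_grip (a point): screwdriver 190 mm long lying on the table; this point is on its handle. Leave it alone.
There are look-alikes about, which are no part of the job. What is shaped like the part that bears plate_grip but blue is not meant. Of the things shaped like the part that bears rest_top, the grey one is meant.

How it is judged:
By the outcome, as a careful person would: the job done as asked, in the order asked, and still so for the second after the job is handed in, with the robot touching nothing.
It also fails if it takes over 58 s, if anything falls off the work surface, if the arm or the gripper's body presses on something with over 40 N, if the wrist force passes 120 N, or if a joint passes its speed limit or range.

ROBOT

A 6-joint arm with a two-finger parallel gripper is mounted at the origin on the work surface. World frame = base frame: x ahead of the robot, y to its left, z up, the work surface at z = 0. Lengths are in m, angles in degrees, forces in N, time in s.
With the tool pointing down it reaches from about 0.4 to 0.825 m from the base axis. Payload 7 kg.
Tool frame: the origin (TCP) lies on the centre line of the jaws, within the pads' length; the fingertips stand 19 mm ahead of it and the grasp point (between the pads) is the TCP; x points along the fingers, z is the direction in which the jaws open and shut, and the axes are right-handed (so a half turn about x gives the same grasp; the last joint's range is limited). The gripper opens to 85 mm and grips with 20 to 120 N. Pads are 22 mm wide; open, the fingers measure 114 mm over their backs; the gripper's body (76 mm by 85 mm) begins 54 mm behind the grasp point. The pads swing forward as they close: fully open they stand 13 mm farther back than shut.
Start: joints at [86.064, 20.546, 0.682, 0, -70.136, -16.507], TCP at [0.236, 0.632, 0.25] pointing down, gripper open.
Joint ranges: [-176.03, 176.03], [-82.01, 121.73], [-58.28, 71.71], [-173.87, 95.51], [-174.79, -0.11], [-173.66, 173.66]. Speed limits (degrees/s): [136.94, 136.94, 172.46, 180, 180, 180].

INTERFACE

Orientations are given as [roll, pitch, yaw] about the fixed x, y, z axes, in that order (R = Rz(yaw) Ry(pitch) Rx(roll)).
In Python, from bench import get_state, viewer, ctrl gives the robot as it stands.
- The arm moves only by the tool drive_tool, never from a script. Its argument "series" is one flat list of numbers, 7 for each row, row after row: the shift along the world's x, y, z in m, then the turn, a rotation vector about the world's x, y, z in rad, then the opening, from -1 (shut) to 1 (fully open). In form: [x, y, z, rx, ry, rz, hand, x, y, z, rx, ry, rz, hand, ...]. A call has 1 to 8 rows; each row is the pose to reach, as a shift and turn from the pose commanded when the call began; what a row does not reach only later rows make up. A row lasts 1/8 s, in which the tool goes at most 62.5 mm and 10.7 degrees, less where a joint would pass 70% of its speed; a pose out of reach is approached as far as the arm can. A call with a gripper value outside its range is refused whole. The fingers move at their own pace and stop on an object; the grip force is fixed at half the most. Time passes only in rows, so rows that repeat a pose let the fingers close. It gives the time, the measured TCP pose, the force and the opening at its end, in the units of the state.
- get_state(): the state, without advancing time (a new reading comes with each control period).
- viewer.capture(name): name is "side" or "top" or "wrist"; returns a dict with "image" (420x560x3 uint8, red, green, blue), "fovy" (degrees; the focal length in pixels is half the picture's height over the tangent of half this angle, whatever the lens; pixels are square), "cx", "cy" (the principal point, pixels), "world_from_camera" (4x4, takes a point from camera to world coordinates); the wrist camera has in their place "tool_from_camera" (4x4, takes a point from camera to tool coordinates, whose origin is the TCP and whose axes are the tool frame's). Camera axes: x right, y down, z forward; pixel columns grow to the right and rows downward; lengths in m; the calibration is good to about 2 mm. The wrist camera is an equidistant fisheye: a pixel r from the principal point sees the ray r / f radians off the axis. A picture is of the moment at which its call begins: read the wrist's pose just before it. There is no depth.
- ctrl.sign_off(): hands the job in, once; it reports no verdict.
The state is a dict: "clock": time; "q": joint angles; "qd": joint speeds; "joint_efforts": joint torques, N m; "tool_pos": TCP position; "ee_rot": TCP orientation; "force": force on the tool from outside, world axes, zero at the start; "moment": the same for the moment, N m; "gripper_width": finger opening in m.
Only numpy, scipy, OpenCV 4.12 (cv2) and the standard library are available. Lean on these libraries where they do the work, as an engineer would, in place of code of your own. Each camera call takes 0.05 s, during which the arm holds its last target.

## Working session

There is one attempt and no reset: what is moved stays moved. The work goes in short steps, Python scripts to look and compute and a tool call to move; the robot and the scene stay as the last step left them, time stands still between calls to the robot, and variables do not carry over. Pictures are saved under pics/ and viewed, and the job is handed in when it is done.

Besides the shell and the picture viewer there is one more tool, called after "Call:" by a JSON object that holds its "method" and its "body". drive_tool: Moves the arm, as the interface text tells. Its arguments: {"type":"object","properties":{"series":{"type":"array"}},"required":["series"]}

```bash
mkdir -p pics; cat > h.py <<'E'
import numpy as np, cv2
from bench import get_state, viewer, ctrl
from scipy.spatial.transform import Rotation as R
def save(n,img): cv2.imwrite('pics/'+n+'.png',img[:,:,::-1])
def cap(v,n):
    s=get_state(); d=viewer.capture(v); save(n,d['image'])
    if 'world_from_camera' not in d:
        T=np.eye(4);T[:3,:3]=R.from_euler('xyz',s['ee_rot'],degrees=True).as_matrix();T[:3,3]=s['tool_pos']
        d['world_from_camera']=T@np.array(d['tool_from_camera']);d['fish']=1
    np.savez('pics/'+n+'.npz',**{k:np.array(x) for k,x in d.items()})
    return d
def ray(d,u,v):
    f=210/np.tan(np.radians(float(d['fovy']))/2)
    x,y=u-float(d['cx']),v-float(d['cy'])
    if 'fish' in d:
        r=np.hypot(x,y);t=r/f;c=np.array([x/r*np.sin(t),y/r*np.sin(t),np.cos(t)]) if r>0 else np.array([0,0,1.])
    else: c=np.array([x/f,y/f,1])
    T=np.array(d['world_from_camera']);return T[:3,3],T[:3,:3]@c
def pt(d,u,v,z):
    o,r=ray(d,u,v);return np.round(o+r*(z-o[2])/r[2],4)
def load(n): return dict(np.load('pics/'+n+'.npz'))
E
python3 - <<'E'
from h import *
s=get_state();print(s)
for v in('side','top','wrist'):
    d=cap(v,v+'0');print(v,d['fovy'],d['cx'],d['cy'],np.round(d['world_from_camera'],3).tolist())
E
```

```text
{'clock': 0.0, 'q': array([ 8.60664106e+01,  2.05908518e+01,  6.33521847e-01, -1.74634491e-02,
       -7.01353441e+01, -1.65082693e+01]), 'qd': array([-0.09459987, -0.03999743,  0.00587688, -0.00250557,  0.04678886,
       -0.02891747]), 'joint_efforts': array([ 3.64342968e-04, -5.83311188e+01,  2.93423331e+01,  6.93694532e+00,
       -5.76543272e-03, -7.72262638e-06]), 'tool_pos': array([0.23561361, 0.63207034, 0.24937668]), 'ee_rot': array([   6.46411929,   89.90588264, -103.98368677]), 'force': array([ 0.04055727,  0.93748676, -0.03155433]), 'moment': array([ 0.00189526, -0.00514276,  0.00615375]), 'gripper_width': 0.08540762713584797}
side 49.61053879281323 282.00190200591106 206.61249035524364 [[0.876, -0.251, 0.412, 0.062], [-0.482, -0.44, 0.758, -0.873], [-0.009, -0.862, -0.506, 0.642], [0.0, 0.0, 0.0, 1.0]]
top 43.561568947890386 274.4365607248783 205.9850506589329 [[-0.014, -0.985, 0.169, 0.289], [-1.0, 0.017, 0.017, -0.02], [-0.019, -0.169, -0.985, 1.515], [0.0, 0.0, 0.0, 1.0]]
wrist 65.70646984690485 279.0085100910445 205.56638840491664 [[-0.349, -0.902, -0.256, 0.3], [-0.937, 0.336, 0.094, 0.61], [0.001, 0.273, -0.962, 0.373], [0.0, 0.0, 0.0, 1.0]]
```

View pics/side0.png

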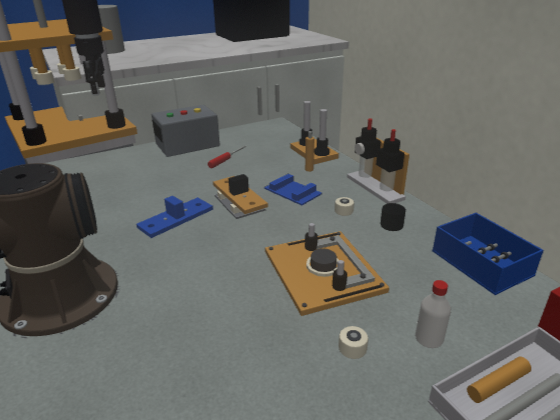

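View pics/top0.png

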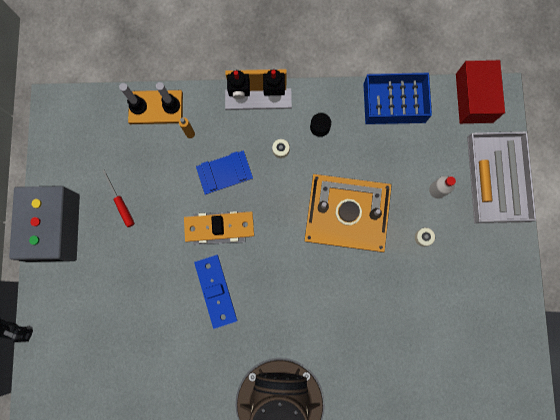

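View pics/wrist0.png

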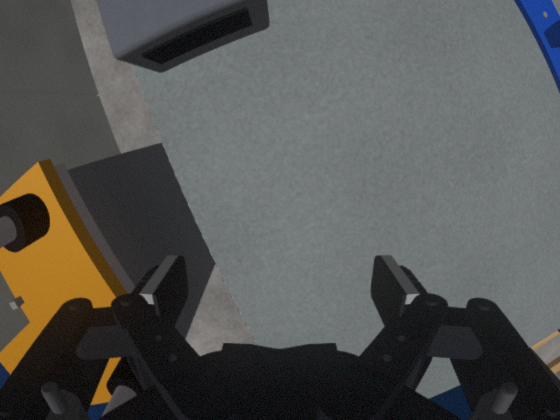

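Candidates for the plate, in top-view pixels:
- (219,226): gold plate with a black handle, on its rails.
- (216,292): blue plate with a blue handle, a look-alike.
- (348,212): the fixture's gold base.
- (155,106): gold pin stand.
- (224,172): blue rest, a look-alike.

I choose (219,226) and will check it in a close crop.

```bash
python3 - <<'E'
from h import *
d=load('top0');im=d['image']
c=cv2.resize(im[150:260,170:400],None,fx=3.4,fy=3.4,interpolation=cv2.INTER_CUBIC);save('crop0',c)
hsv=cv2.cvtColor(im,cv2.COLOR_RGB2HSV)
m=cv2.inRange(hsv,(10,120,80),(25,255,255))
n,l,st,ce=cv2.connectedComponentsWithStats(m)
for i in range(1,n):
    if st[i,4]>300:
        p=np.argwhere(l==i)[:,::-1].astype(np.float32);r=cv2.minAreaRect(p);print(st[i],r)
        for z in(.038,.015):
            b=[pt(d,*q,z) for q in cv2.boxPoints(r)];print(z,[x[:2].tolist() for x in b],np.mean(b,0))
E
```

```text
[ 128   90   61   38 1140] ((158.0, 108.5), (37.0, 60.0), 90.0)
0.038 [[0.9011, 0.4371], [0.8972, 0.2576], [0.7825, 0.2561], [0.7861, 0.4333]] [0.841725 0.346025 0.038   ]
0.015 [[0.9107, 0.4443], [0.9066, 0.262], [0.7902, 0.2604], [0.7939, 0.4404]] [0.85035  0.351775 0.015   ]
[479 160  13  42 417] ((485.0610046386719, 180.45120239257812), (41.4522705078125, 10.005720138549805), 85.03025817871094)
0.038 [[0.6657, -0.5822], [0.6677, -0.6108], [0.5471, -0.6109], [0.5451, -0.5827]] [ 0.6064  -0.59665  0.038  ]
0.015 [[0.6716, -0.5909], [0.6736, -0.62], [0.5512, -0.6201], [0.5491, -0.5915]] [ 0.611375 -0.605625  0.015   ]
[ 305  174   86   78 3818] ((348.2825012207031, 212.66729736328125), (80.75077056884766, 68.33421325683594), 7.431407451629639)
0.038 [[0.4402, -0.0759], [0.6354, -0.1059], [0.6005, -0.3338], [0.4073, -0.2991]] [ 0.52085  -0.203675  0.038   ]
0.015 [[0.4426, -0.0768], [0.6408, -0.1073], [0.6053, -0.3387], [0.4091, -0.3035]] [ 0.52445  -0.206575  0.015   ]
[ 184  212   70   30 1431] ((218.3370361328125, 226.21304321289062), (24.800765991210938, 69.21886444091797), 85.42607879638672)
0.038 [[0.5165, 0.2672], [0.529, 0.0701], [0.4581, 0.065], [0.4456, 0.2605]] [0.4873 0.1657 0.038 ]
0.015 [[0.52, 0.2716], [0.5327, 0.0715], [0.4607, 0.0663], [0.4481, 0.2648]] [0.490375 0.16855  0.015   ]
```

View pics/crop0.png

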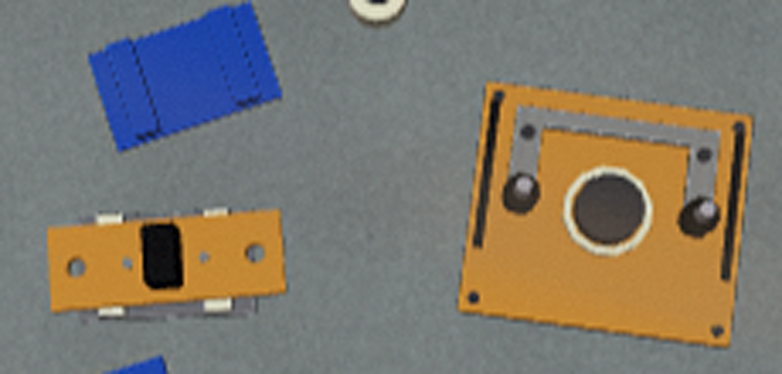

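Crop confirms the choice: gold plate, black handle, on pale rails over a grey base. The fixture is at top (348,212). Next I move above the plate for a wrist look.

Call:
{"method": "drive_tool", "body": {"series": [0.03, -0.06, 0, 0, 0, 0.06, 1, 0.06, -0.11, 0, 0, 0, 0.12, 1, 0.09, -0.165, 0, 0, 0, 0.18, 1, 0.12, -0.22, 0, 0, 0, 0.24, 1, 0.15, -0.275, 0, 0, 0, 0.3, 1, 0.18, -0.33, 0, 0, 0, 0.36, 1, 0.205, -0.385, 0, 0, 0, 0.41, 1, 0.23, -0.43, 0, 0, 0, 0.426, 1]}}

```text
clock: 1.15
tool_pos: [0.4661, 0.2003, 0.2505]
ee_rot: [147.5, 90.0, 61.5]
force: [0.1, 0.6, 0.2]
gripper_width: 0.0855
```

Call:
{"method": "drive_tool", "body": {"series": [0.015, -0.03, 0, 0, 0, 0, 1, 0.021, -0.036, 0, 0, 0, 0, 1, 0.021, -0.036, 0, 0, 0, 0, 1]}}

```text
clock: 1.52
tool_pos: [0.4869, 0.1663, 0.2501]
ee_rot: [-72.6, 90.0, -158.7]
force: [-0.2, 0.4, 0.3]
gripper_width: 0.0851
```

```bash
python3 - <<'E'
from h import *
d=cap('wrist','w1');s=get_state();print(s['clock'],s['tool_pos'],s['ee_rot'],s['q'],s['force'])
E
```

```text
1.575 [0.48667107 0.16678678 0.25012581] [ -83.60455151   89.98494467 -169.65628728] [ 4.08010410e+01  5.35175717e+00 -1.92942510e+01 -8.39552198e-03
 -6.53669698e+01  5.31507234e+01] [-0.15624319 -0.65919708 -0.38768071]
```

View pics/w1.png

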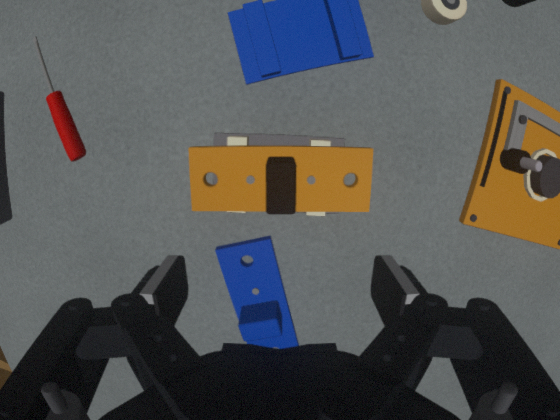

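The wrist view shows the gold plate at (281,180), its holes at (211,179) and (350,180), and the black handle at (281,185).

```bash
cat > hol.py <<'E'
from h import *
def plate(d,ztop,name):
    im=d['image'];hsv=cv2.cvtColor(im,cv2.COLOR_RGB2HSV)
    m=cv2.inRange(hsv,(10,120,60),(25,255,255))
    n,l,st,ce=cv2.connectedComponentsWithStats(m)
    for i in range(1,n):
        if st[i,4]<3000: continue
        cs,h=cv2.findContours((l==i).astype(np.uint8),cv2.RETR_CCOMP,cv2.CHAIN_APPROX_NONE)
        for c,hh in zip(cs,h[0]):
            a=cv2.contourArea(c)
            if a<40: continue
            p=np.array([pt(d,*q[0],ztop)[:2] for q in c],np.float32)
            r=cv2.minAreaRect(p);print(name,hh[3]>=0,a,cv2.minEnclosingCircle(c.astype(np.float32))[0],'rect',np.round(r[0],4),np.round(r[1],4),round(r[2],2),'box',np.round(cv2.boxPoints(r),4).tolist())
E
python3 - <<'E'
from hol import *
plate(load('w1'),.038,'p')
d=load('w1')
im=d['image']
hsv=cv2.cvtColor(im,cv2.COLOR_RGB2HSV)
save('w1c',cv2.resize(im[120:230,170:400],None,fx=3.4,fy=3.4))
E
```

```text
p False 7443.5 (527.5, 164.0) rect [ 0.5297 -0.1741] [0.2186 0.1855] 81.27 box [[0.42149999737739563, -0.2680000066757202], [0.6047999858856201, -0.2962000072002411], [0.6380000114440918, -0.08009999990463257], [0.4546000063419342, -0.052000001072883606]]
p True 47.5 (473.1363525390625, 217.86363220214844) rect [ 0.4618 -0.0743] [0.0119 0.01  ] 57.72 box [[0.4544000029563904, -0.07670000195503235], [0.462799996137619, -0.0820000022649765], [0.4691999852657318, -0.07190000265836716], [0.46070000529289246, -0.066600002348423]]
p True 483.5 (495.0, 136.0) rect [ 0.5667 -0.0871] [0.0137 0.1307] 78.64 box [[0.5012999773025513, -0.08100000023841858], [0.6294000148773193, -0.10670000314712524], [0.632099986076355, -0.093299999833107], [0.5040000081062317, -0.06750000268220901]]
p False 9977.0 (280.3570861816406, 174.65206909179688) rect [0.4898 0.1668] [0.0707 0.1958] 3.62 box [[0.44839999079704285, 0.2623000144958496], [0.46070000529289246, 0.06679999828338623], [0.5313000082969666, 0.07129999995231628], [0.5188999772071838, 0.26669999957084656]]
p True 69.0 (310.8999938964844, 179.5) rect
[... 310 characters left out ...]
, 0.19830000400543213], [0.48739999532699585, 0.19169999659061432], [0.49399998784065247, 0.19900000095367432], [0.48660001158714294, 0.20559999346733093]]
p True 142.5 (349.33782958984375, 178.71621704101562) rect [0.4952 0.0933] [0.0153 0.0143] 5.19 box [[0.4869999885559082, 0.09969999641180038], [0.48829999566078186, 0.08540000021457672], [0.5034999847412109, 0.0868000015616417], [0.5022000074386597, 0.10109999775886536]]
p True 146.5 (211.25341796875, 178.17123413085938) rect [0.4859 0.2404] [0.016  0.0142] 47.73 box [[0.47519999742507935, 0.23919999599456787], [0.48579999804496765, 0.2296999990940094], [0.4964999854564667, 0.24150000512599945], [0.4860000014305115, 0.25099998712539673]]
```

View pics/w1c.png

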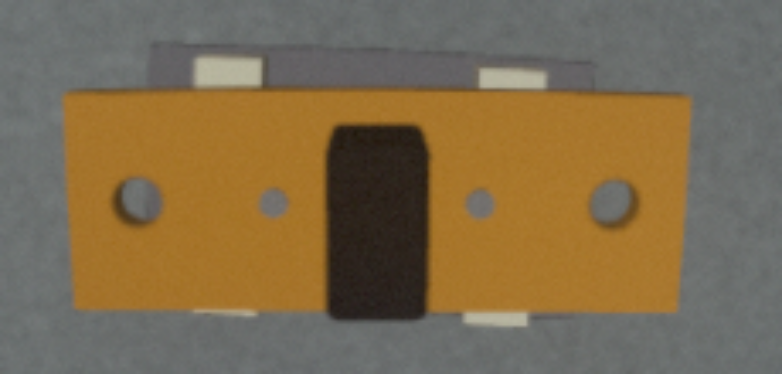

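Call:
{"method": "drive_tool", "body": {"series": [0.005, -0.055, 0.007, 0, 0, -0.04, 1, 0.01, -0.11, 0.014, 0, 0, -0.08, 1, 0.015, -0.165, 0.021, 0, 0, -0.12, 1, 0.02, -0.22, 0.028, 0, 0, -0.16, 1, 0.025, -0.275, 0.035, 0, 0, -0.2, 1, 0.03, -0.33, 0.042, 0, 0, -0.22, 1, 0.033, -0.373, 0.042, 0, 0, -0.22, 1, 0.033, -0.373, 0.042, 0, 0, -0.22, 1]}}

```text
clock: 2.58
tool_pos: [0.52, -0.2077, 0.2917]
ee_rot: [-78.0, 89.9, -176.7]
force: [-0.7, -0.1, -0.2]
gripper_width: 0.0852
```

Call:
{"method": "drive_tool", "body": {"series": [0, 0, 0, 0, 0, 0, 1, 0, 0, 0, 0, 0, 0, 1]}}

```text
clock: 2.82
tool_pos: [0.52, -0.2052, 0.2924]
ee_rot: [137.2, 90.0, 38.7]
force: [-0.4, 0.3, -0.1]
gripper_width: 0.0854
```

```bash
python3 - <<'E'
from hol import *
d=cap('wrist','w2');s=get_state();print(s['clock'],s['tool_pos'],s['ee_rot'],s['q'],s['force'])
plate(d,.015,'f')
save('w2c',cv2.resize(d['image'][100:260,160:400],None,fx=3.3,fy=3.3))
E
```

```text
2.875 [ 0.5199851  -0.20524092  0.29246406] [116.13591896  89.98132976  17.60446738] [-1.47782053e+00  8.17026830e+00 -1.03827707e+01 -6.43905438e-03
 -7.14293168e+01  8.29484187e+01] [-0.00289652 -0.67911243 -0.41940402]
f False 26962.5 (279.5, 159.80201721191406) rect [ 0.5269 -0.2052] [0.2286 0.1986] 81.3 box [[0.4113999903202057, -0.30320000648498535], [0.6078000068664551, -0.33320000767707825], [0.642300009727478, -0.10719999670982361], [0.44600000977516174, -0.07720000296831131]]
f True 43.5 (356.125, 232.5) rect [ 0.423  -0.2937] [0.0105 0.0106] 38.66 box [[0.4156000018119812, -0.2928999960422516], [0.4221999943256378, -0.3012000024318695], [0.430400013923645, -0.2946000099182129], [0.423799991607666, -0.28630000352859497]]
f True 46.0 (202.0, 232.0) rect [ 0.4545 -0.0893] [0.0096 0.0106] 35.22 box [[0.44749999046325684, -0.0877000018954277], [0.4535999894142151, -0.09629999846220016], [0.46140000224113464, -0.09080000221729279], [0.4553999900817871, -0.08219999819993973]]
f True 3041.0 (279.6336669921875, 166.07086181640625) rect [ 0.5254 -0.2051] [0.0782 0.0782] 50.99 box [[
[... 259 characters left out ...]
 0.1008] 81.07 box [[0.49309998750686646, -0.299699991941452], [0.5928000211715698, -0.31540000438690186], [0.623199999332428, -0.12160000205039978], [0.5235999822616577, -0.10599999874830246]]
f True 606.5 (361.5, 147.0) rect [ 0.5349 -0.3125] [0.0117 0.1387] 82.41 box [[0.4652999937534332, -0.3091000020503998], [0.6028000116348267, -0.32739999890327454], [0.6043999791145325, -0.3158000111579895], [0.4668999910354614, -0.29750001430511475]]
f True 613.0 (198.0, 146.0) rect [ 0.5669 -0.1059] [0.0116 0.1386] 80.41 box [[0.4975999891757965, -0.10010000318288803], [0.6341999769210815, -0.12319999933242798], [0.6362000107765198, -0.11169999837875366], [0.49950000643730164, -0.08860000222921371]]
```

View pics/w2.png

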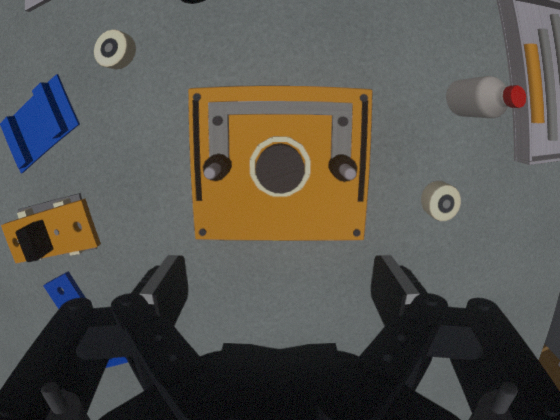

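View pics/w2c.png

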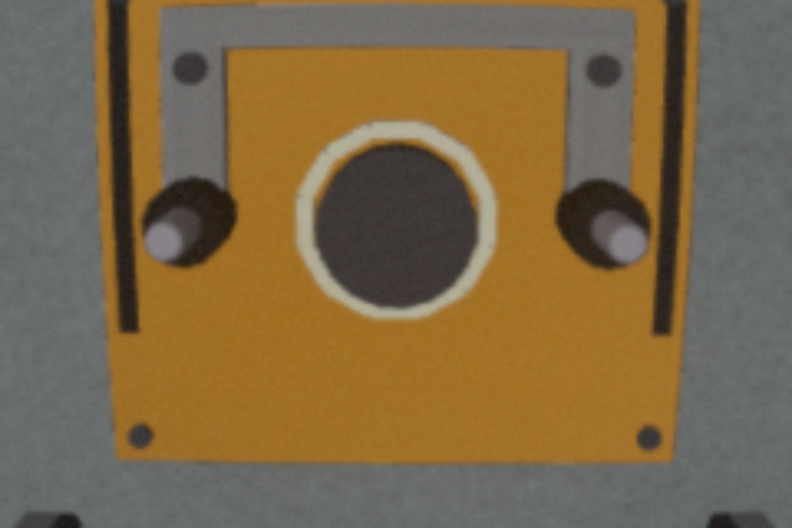

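```bash
python3 - <<'E'
from hol import *
d=load('w2');im=d['image'];g=cv2.cvtColor(im,cv2.COLOR_RGB2GRAY);hsv=cv2.cvtColor(im,cv2.COLOR_RGB2HSV)
F=np.array([.5269,-.2052]);a=np.radians(-8.65);M=np.array([[np.cos(a),np.sin(a)],[-np.sin(a),np.cos(a)]])
for x0,x1 in((195,226),(332,365)):
    sub=g[155:187,x0:x1];print(sub.max())
    for th in(110,120,130,140):
        m=(sub>th)&(hsv[155:187,x0:x1,1]<60)
        n,l,st,ce=cv2.connectedComponentsWithStats(m.astype(np.uint8))
        for i in range(1,n):
            if 20<st[i,4]<150:
                c=ce[i]+[x0,155];p=pt(d,*c,.080)[:2];print(th,st[i],c,p,M@(p-F))
E
```

```text
136
110 [ 9 13 11 11 89] [208.96629213 172.88764045] [ 0.5407 -0.1313] [0.00252861 0.07513492]
120 [ 9 13 10 10 76] [208.71052632 172.80263158] [ 0.5408 -0.131 ] [0.00258235 0.07544655]
130 [10 14  9  8 50] [208.62 172.52] [ 0.5411 -0.131 ] [0.00287894 0.07549167]
136
110 [13 14 11 10 89] [349.76404494 173.43820225] [ 0.518  -0.2793] [ 0.00234574 -0.07459569]
120 [13 14 10 10 76] [349.80263158 173.39473684] [ 0.518  -0.2793] [ 0.00234574 -0.07459569]
130 [14 15  8  8 48] [349.66666667 173.3125    ] [ 0.5182 -0.2792] [ 0.00252842 -0.07446675]
```

Call:
{"method": "drive_tool", "body": {"series": [-0.004, 0.055, -0.012, 0, 0, 0.04, 1, -0.009, 0.11, -0.024, 0, 0, 0.08, 1, -0.013, 0.165, -0.036, 0, 0, 0.12, 1, -0.018, 0.22, -0.05, 0, 0, 0.16, 1, -0.022, 0.275, -0.07, 0, 0, 0.2, 1, -0.027, 0.33, -0.09, 0, 0, 0.213, 1, -0.03, 0.372, -0.11, 0, 0, 0.213, 1, -0.03, 0.372, -0.13, 0, 0, 0.213, 1]}}

```text
clock: 3.88
tool_pos: [0.4893, 0.1691, 0.162]
ee_rot: [123.6, 89.9, 37.4]
force: [-0.8, -1.0, 0.1]
gripper_width: 0.0857
```

Call:
{"method": "drive_tool", "body": {"series": [0, 0, -0.02, 0, 0, 0, 1, 0, 0, -0.04, 0, 0, 0, 1, 0, 0, -0.04, 0, 0, 0, 1, 0, 0, -0.04, 0, 0, 0, 1]}}

```text
clock: 4.38
tool_pos: [0.49, 0.1661, 0.1232]
ee_rot: [111.2, 89.9, 24.8]
force: [0.2, -0.2, -0.3]
gripper_width: 0.0853
```

```bash
python3 - <<'E'
from hol import *
d=cap('wrist','w3');s=get_state();print(s['clock'],s['tool_pos'],s['ee_rot'],(s['ee_rot'][2]-s['ee_rot'][0]+90)%360)
plate(d,.038,'p')
E
```

```text
4.425 [0.49016942 0.1661006  0.12334898] [118.21898045  89.90807257  31.82322945] 3.6042490078800995
p False 3078.0 (554.3333129882812, 189.0) rect [ 0.5147 -0.0573] [0.162  0.0651] 19.43 box [[0.42739999294281006, -0.053599998354911804], [0.44909998774528503, -0.11500000208616257], [0.6018999814987183, -0.06109999865293503], [0.5802000164985657, 0.0003000000142492354]]
p True 68.0 (534.0, 258.0) rect [ 0.4657 -0.0656] [0.0134 0.0094] 61.07 box [[0.45840001106262207, -0.06920000165700912], [0.4666000008583069, -0.0737999975681305], [0.4731000065803528, -0.06210000067949295], [0.46480000019073486, -0.057500001043081284]]
p False 22008.5 (280.5, 201.27529907226562) rect [0.4904 0.1668] [0.0716 0.1958] 3.69 box [[0.44830000400543213, 0.2621999979019165], [0.460999995470047, 0.06679999828338623], [0.5324000120162964, 0.0714000016450882], [0.5198000073432922, 0.2667999863624573]]
p True 157.5 (328.0, 221.0) rect [0.4912 0.1346] [0.0098 0.0099] 50.91 box [[0.48429998755455017, 0.1339000016450882], [0.4918999969959259, 0.12770000100135803], [0.49810001254081726, 0.13519999384880066], [0.4903999865055084, 0.14149999618530273]]
p True 155.5 (233.42857360839844, 220.57142639160156) rect [0.4871 0.1988] [0.0098 0.0098] 45.0 box [[0.48019999265670776, 0.19869999587535858], [0.4871000051498413, 0.19189999997615814], [0.49399998784065247, 0.1987999975681305], [0.4871000051498413, 0.20569999516010284]]
p True 224.5 (384.5, 217.0) rect [0.4964 0.0945] [0.0111 0.0144] 50.53 box [[0.48739999532699585, 0.09480000287294388], [0.4984999895095825, 0.08569999784231186], [0.5055000185966492, 0.094200000166893], [0.4943999946117401, 0.10339999943971634]]
p True 228.0 (176.0, 217.0) rect [0.4869 0.2393] [0.0131 0.0126] 0.0 box [[0.4803999960422516, 0.24560000002384186], [0.4803999960422516, 0.2329999953508377], [0.4934999942779541, 0.2329999953508377], [0.4934999942779541, 0.24560000002384186]]
```

View pics/w3.png

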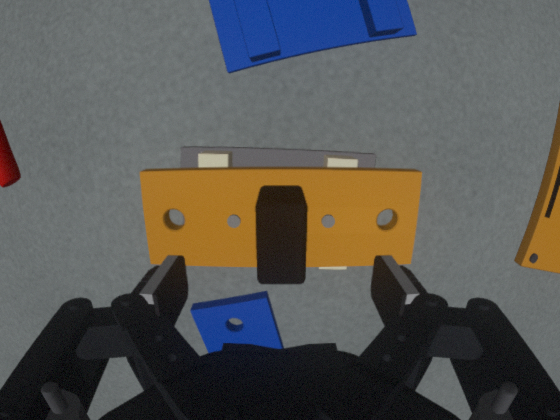

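The fingers straddle the handle at (281,235), and the plate is centred between the jaws. Next I lower and grip.

Call:
{"method": "drive_tool", "body": {"series": [0, 0.001, -0.02, 0, 0, 0, 1, 0, 0.001, -0.04, 0, 0, 0, 1, 0, 0.001, -0.052, 0, 0, 0, 1, 0, 0.001, -0.058, 0, 0, 0, 1, 0, 0.001, -0.058, 0, 0, 0, 1, 0, 0.001, -0.058, 0, 0, 0, 0.2, 0, 0.001, -0.058, 0, 0, 0, -0.4, 0, 0.001, -0.058, 0, 0, 0, -1]}}

```text
clock: 5.42
tool_pos: [0.4899, 0.1665, 0.0646]
ee_rot: [123.6, 90.0, 37.2]
force: [0.5, 0.9, -0.9]
gripper_width: 0.0321
```

Call:
{"method": "drive_tool", "body": {"series": [0, 0, 0, 0, 0, 0, -1, 0, 0, 0, 0, 0, 0, -1, 0, 0, 0, 0, 0, 0, -1, 0, 0, 0, 0, 0, 0, -1, 0, 0, 0, 0, 0, 0, -1]}}

```text
clock: 6.05
tool_pos: [0.4899, 0.1665, 0.0647]
ee_rot: [97.9, 90.0, 11.5]
force: [-0.9, -0.8, 5.8]
gripper_width: 0.0273
```

```bash
python3 - <<'E'
from hol import *
s=get_state();print(s['clock'],s['tool_pos'],s['ee_rot'],(s['ee_rot'][2]-s['ee_rot'][0]+90)%360,s['force'],s['moment'],s['gripper_width'])
E
```

```text
6.05 [0.48994725 0.1664612  0.06473823] [97.91682633 89.97372315 11.49045804] 3.5736317023862796 [-0.92111781 -0.80874289  5.8137156 ] [-0.3662817   0.38500734 -0.02356916] 0.027324918160068802
```

Call:
{"method": "drive_tool", "body": {"series": [0, 0, 0.005, 0, 0, 0, -1, 0, 0, 0.015, 0, 0, 0, -1, 0, 0, 0.035, 0, 0, 0, -1, 0, 0, 0.065, 0, 0, 0, -1, 0, 0, 0.1, 0, 0, 0, -1, 0, 0, 0.12, 0, 0, 0, -1, 0, 0, 0.12, 0, 0, 0, -1, 0, 0, 0.12, 0, 0, 0, -1]}}

```text
clock: 7.05
tool_pos: [0.489, 0.1661, 0.1834]
ee_rot: [-75.6, 89.9, -162.1]
force: [0.9, 0.5, -3.9]
gripper_width: 0.0273
```

```bash
python3 - <<'E'
from hol import *
d=cap('wrist','w4');s=get_state();print(s['clock'],s['tool_pos'],s['ee_rot'],(s['ee_rot'][2]-s['ee_rot'][0]+90)%360,s['force'],s['moment'],s['gripper_width'])
print(s['tool_pos'][2]-.0647+.038)
plate(d,.038+s['tool_pos'][2]-.0647,'p')
cap('side','s4')
E
```

```text
7.1 [0.48899791 0.16601768 0.18308814] [ -66.12962379   89.88159016 -152.58587911] 3.543744676999225 [ 0.32030893  0.92807463 -5.09301916] [-0.01670696  0.04884464 -0.03440516] 0.02748666994128001
0.1563881430699767
p False 6925.0 (543.95068359375, 167.35018920898438) rect [0.5458 0.0025] [0.08   0.1021] 81.25 box [[0.489300012588501, -0.02930000051856041], [0.5902000069618225, -0.04479999840259552], [0.6022999882698059, 0.03420000150799751], [0.5013999938964844, 0.04969999939203262]]
p True 53.0 (501.5, 235.5) rect [0.505  0.0363] [0.0067 0.0053] 60.25 box [[0.5009999871253967, 0.034699998795986176], [0.5055999755859375, 0.03200000151991844], [0.508899986743927, 0.03790000081062317], [0.5044000148773193, 0.04050000011920929]]
p True 548.0 (526.5, 141.5) rect [0.563  0.0291] [0.0073 0.0719] 78.66 box [[0.5270000100135803, 0.032600000500679016], [0.5975000262260437, 0.018400000408291817], [0.5989000201225281, 0.025499999523162842], [0.5284000039100647, 0.03970000147819519]]
p False 29216.0 (279.0, 215.3288116455078) rect [0.4896 0.1678] [0.0725 0.196 ] 3.62 box [[0.447299987077713, 0.26330000162124634], [0.4596000015735626, 0.06759999692440033], [0.5320000052452087, 0.0722000002861023], [0.519599974155426, 0.2678999900817871]]
p True 255.5 (413.5, 248.5) rect [0.496  0.0962] [0.0089 0.0137] 51.34 box [[0.4878999888896942, 0.09700000286102295], [0.4986000061035156, 0.08839999884366989], [0.5041000247001648, 0.09539999812841415], [0.4934000074863434, 0.10400000214576721]]
p True 257.5 (144.27142333984375, 248.27142333984375) rect [0.487  0.2397] [0.0121 0.0102] 77.47 box [[0.48069998621940613, 0.23489999771118164], [0.49070000648498535, 0.23270000517368317], [0.4932999908924103, 0.24449999630451202], [0.48330000042915344, 0.2467000037431717]]
```

View pics/w4.png

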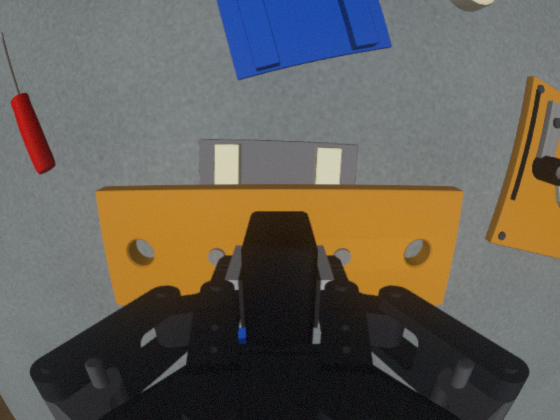

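View pics/s4.png

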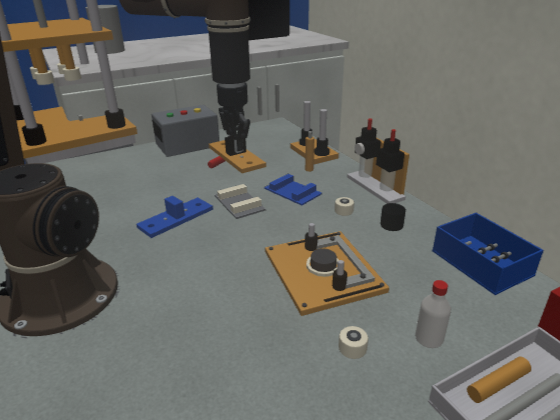

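Call:
{"method": "drive_tool", "body": {"series": [0.002, -0.02, 0, 0, 0, -0.01, -1, 0.006, -0.06, 0, 0, 0, -0.035, -1, 0.011, -0.11, 0, 0, 0, -0.065, -1, 0.017, -0.165, 0, 0, 0, -0.1, -1, 0.023, -0.22, 0, 0, 0, -0.13, -1, 0.029, -0.275, 0, 0, 0, -0.16, -1, 0.034, -0.32, 0, 0, 0, -0.19, -1, 0.038, -0.355, 0, 0, 0, -0.21, -1]}}

```text
clock: 8.15
tool_pos: [0.5269, -0.1912, 0.1834]
ee_rot: [-81.5, 89.9, 179.9]
force: [1.5, -0.7, -3.8]
gripper_width: 0.0272
```

Call:
{"method": "drive_tool", "body": {"series": [0.002, -0.012, -0.005, 0, 0, -0.004, -1, 0.002, -0.016, -0.02, 0, 0, -0.004, -1, 0.002, -0.016, -0.035, 0, 0, -0.004, -1, 0.002, -0.016, -0.045, 0, 0, -0.004, -1, 0.002, -0.016, -0.045, 0, 0, -0.004, -1, 0.002, -0.016, -0.045, 0, 0, -0.004, -1, 0.002, -0.016, -0.045, 0, 0, -0.004, -1]}}

```text
clock: 9.02
tool_pos: [0.5302, -0.2044, 0.1399]
ee_rot: [92.4, 89.9, -6.3]
force: [-0.4, 0.5, -3.7]
gripper_width: 0.0276
```

```bash
python3 - <<'E'
from hol import *
d=cap('wrist','w5');s=get_state();print(s['clock'],s['tool_pos'],s['ee_rot'],(s['ee_rot'][2]-s['ee_rot'][0]+90)%360-360,s['force'],s['moment'],s['gripper_width'])
plate(d,.038+s['tool_pos'][2]-.0647,'p')
im=d['image']
save('w5c',np.hstack([cv2.resize(im[190:310,90:210],None,fx=3.3,fy=3.3),cv2.resize(im[190:310,350:470],None,fx=3.3,fy=3.3)]))
cap('side','s5')
E
```

```text
9.075 [ 0.53013987 -0.20440779  0.1398768 ] [94.28318805 89.93823989 -4.39596437] -8.679152422222273 [-0.12791911  0.05841218 -3.16507116] [ 0.01011635  0.05329643 -0.01196817] 0.027816821324769453
p False 57818.0 (278.78839111328125, 208.76806640625) rect [ 0.5551 -0.2065] [0.1958 0.1211] 81.39 box [[0.4805999994277954, -0.29420000314712524], [0.6003000140190125, -0.3122999966144562], [0.6295999884605408, -0.11869999766349792], [0.5098999738693237, -0.1005999967455864]]
p True 159.5 (415.5, 247.5) rect [ 0.5221 -0.2761] [0.007  0.0111] 79.99 box [[0.5160999894142151, -0.2786000072956085], [0.5270000100135803, -0.28049999475479126], [0.5281999707221985, -0.2736000120639801], [0.517300009727478, -0.271699994802475]]
p True 254.5 (144.27142333984375, 248.27142333984375) rect [ 0.5435 -0.1321] [0.0132 0.0094] 20.23 box [[0.5357000231742859, -0.12999999523162842], [0.5389000177383423, -0.1387999951839447], [0.5512999892234802, -0.13429999351501465], [0.5480999946594238, -0.12549999356269836]]
p True 393.5 (282.0, 182.0) rect [ 0.5691 -0.2102] [0.0228 0.0054] 81.53 box [[0.564800024032592
[... 489 characters left out ...]
0.1103 0.0382] 81.25 box [[0.5576000213623047, -0.2646999955177307], [0.5953999757766724, -0.2705000042915344], [0.6122000217437744, -0.1615000069141388], [0.574400007724762, -0.15569999814033508]]
p True 779.0 (412.5, 140.0) rect [ 0.579  -0.2766] [0.0071 0.0447] 83.95 box [[0.5564000010490417, -0.2777000069618225], [0.6008999943733215, -0.2824999988079071], [0.6015999913215637, -0.2754000127315521], [0.557200014591217, -0.27070000767707825]]
p True 798.5 (153.0, 139.5) rect [ 0.5982 -0.1505] [0.0069 0.0449] 78.69 box [[0.5755000114440918, -0.14949999749660492], [0.6194999814033508, -0.1582999974489212], [0.6208999752998352, -0.15160000324249268], [0.5767999887466431, -0.14270000159740448]]
```

View pics/w5.png

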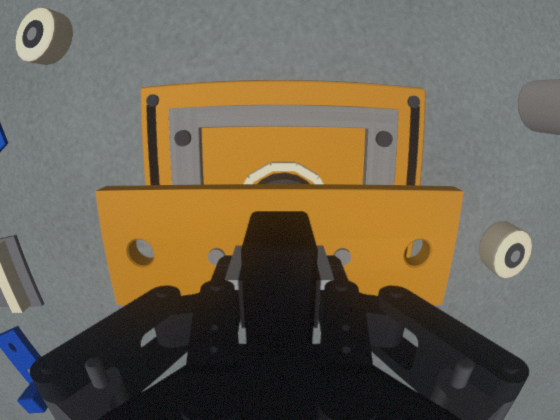

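View pics/w5c.png

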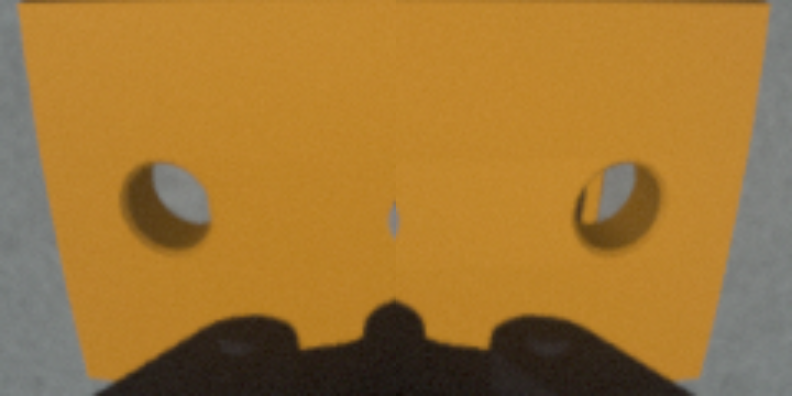

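View pics/s5.png

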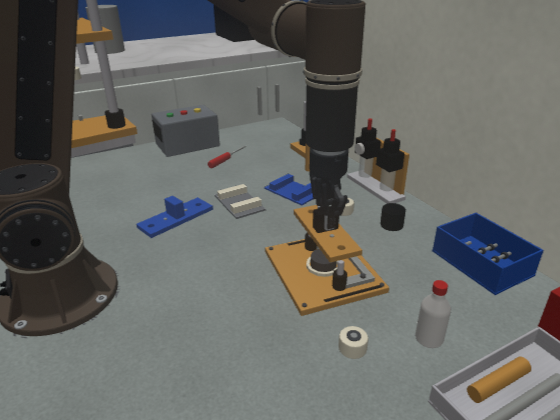

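Call:
{"method": "drive_tool", "body": {"series": [-0.0005, -0.0005, -0.006, 0, 0, 0, -1, -0.001, -0.001, -0.012, 0, 0, 0, -1, -0.001, -0.001, -0.017, 0, 0, 0, -1, -0.001, -0.001, -0.018, 0, 0, 0, -1, -0.001, -0.001, -0.018, 0, 0, 0, -1]}}

```text
clock: 9.75
tool_pos: [0.5288, -0.2056, 0.1212]
ee_rot: [-70.1, 90.0, -168.8]
force: [-0.0, -0.3, -3.8]
gripper_width: 0.0274
```

```bash
cat > look.py <<'E'
import sys
from hol import *
n=sys.argv[1]
d=cap('wrist','w'+n);s=get_state();print(s['clock'],s['tool_pos'],(s['ee_rot'][2]-s['ee_rot'][0]+90)%360-360,s['ee_rot'][1],s['force'],s['moment'],s['gripper_width'])
im=d['image']
a=np.hstack([cv2.resize(im[200:300,90:210],None,fx=3.3,fy=3.3),cv2.resize(im[200:300,350:470],None,fx=3.3,fy=3.3)])
e=cap('side','s'+n)['image']
save('c'+n,np.vstack([a,cv2.resize(e[190:310,250:400],None,fx=1.75,fy=1.75)]) if 0 else a)
save('sc'+n,cv2.resize(e[190:310,250:400],None,fx=5,fy=5,interpolation=cv2.INTER_CUBIC))
E
python3 look.py 6
```

```text
9.8 [ 0.52888982 -0.20556758  0.12135676] -8.695069944555144 89.99374933378796 [-0.01176635  0.14280478 -3.44970338] [ 0.0034625   0.02110996 -0.01442846] 0.027127211045763128
```

View pics/c6.png

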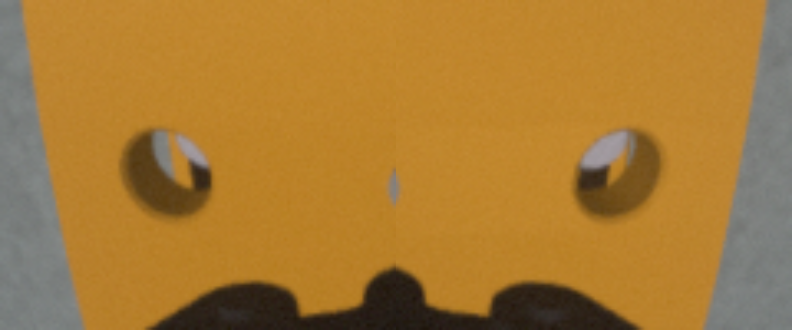

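View pics/sc6.png

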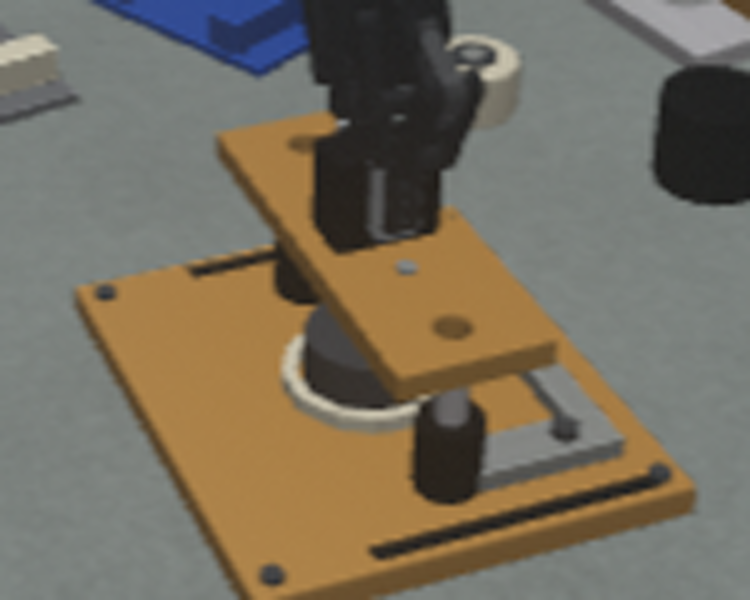

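Both pins show in the holes: left near c6 (190,150), right near (605,150). Both sit slightly to the right of their holes. I will work out the offset.

```bash
cat > ov.py <<'E'
import sys
from hol import *
def proj(d,P):
    T=np.linalg.inv(d['world_from_camera']);c=T[:3,:3]@P+T[:3,3]
    f=210/np.tan(np.radians(float(d['fovy']))/2);r=np.hypot(c[0],c[1]);t=np.arctan2(r,c[2])
    return np.array([d['cx']+c[0]/r*t*f,d['cy']+c[1]/r*t*f])
def ov(n,zt,rows,yaw=-8.7,pz=.080,K=9):
    d=load('w'+n);im=d['image'];hsv=cv2.cvtColor(im,cv2.COLOR_RGB2HSV)
    out=[]
    # hole top rim: non-bright-gold region
    m=((hsv[...,2]<150)|(hsv[...,1]<150)|(hsv[...,0]>25)).astype(np.uint8)
    for x0 in(110,385):
        sub=m[rows[0]:rows[1],x0:x0+60]
        cs,_=cv2.findContours(sub,cv2.RETR_EXTERNAL,cv2.CHAIN_APPROX_NONE)
        cs=[c for c in cs if 200<cv2.contourArea(c)<900]
        c=max(cs,key=cv2.contourArea);p=np.array([pt(d,q[0][0]+x0,q[0][1]+rows[0],zt)[:2] for q in c],np.float32)
        (e,ax,an)=cv2.fitEllipse(p);e=np.array(e);print('hole',np.round(e,4),np.round(ax,4),cv2.fitEllipse(c)[0])
        out.append(e)
        big=cv2.resize(im[rows[0]:rows[1],x0:x0+60],None,fx=K,fy=K,interpolation=cv2.INTER_CUBIC)
        for z,rad,col in((zt,.0078,(255,0,0)),(zt-.012,.0078,(0,255,0)),(pz,.0055,(0,0,255)),(pz-.002,.007,(0,255,255))):
            q=[proj(d,np.array([e[0]+rad*np.cos(a),e[1]+rad*np.sin(a),z])) for a in np.linspace(0,6.3,60)]
            q=((np.array(q)-[x0,rows[0]]+.5)*K).astype(np.int32)
            cv2.polylines(big,[q],False,col,1)
        save('ov%s_%d'%(n,x0),big);out.append(big)
    save('ov'+n,np.hstack([out[1],out[3][:, :800-540]]) if 0 else cv2.resize(np.hstack([out[1],out[3]]),None,fx=.74,fy=.74))
    print('mid',(out[0]+out[2])/2)
if __name__=='__main__':
    z=float(sys.argv[2]);ov(sys.argv[1],z-.0267,(220,280))
E
python3 ov.py 6 .1213
```

```text
hole [ 0.5401 -0.1294] [0.0152 0.0158] (29.22572898864746, 32.38528060913086)
hole [ 0.5178 -0.2773] [0.015  0.0157] (31.544960021972656, 32.19696044921875)
mid [ 0.52896053 -0.20333099]
```

View pics/ov6.png

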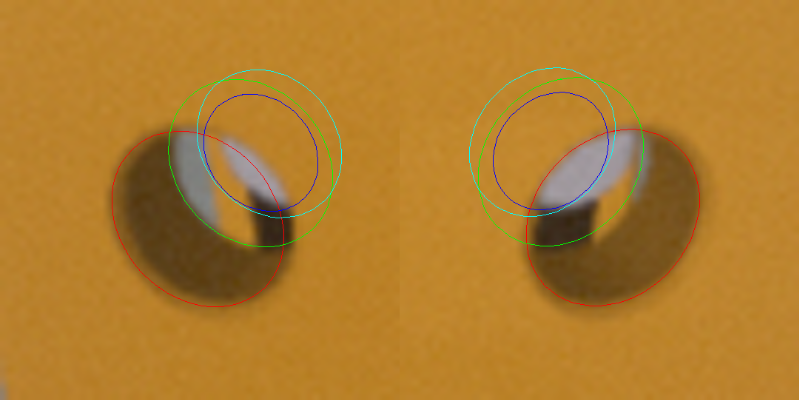

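Call:
{"method": "drive_tool", "body": {"series": [-0.0001, -0.0008, 0, 0, 0, 0, -1, -0.0002, -0.0015, 0, 0, 0, 0, -1, -0.0002, -0.0015, 0, 0, 0, 0, -1, -0.0002, -0.0015, 0, 0, 0, 0, -1]}}

```text
clock: 10.35
tool_pos: [0.5286, -0.2071, 0.1213]
ee_rot: [94.4, 90.0, -4.3]
force: [0.5, -0.3, -3.4]
gripper_width: 0.0276
```

```bash
python3 look.py 7; python3 ov.py 7 .1213
```

```text
10.4 [ 0.52858578 -0.20702797  0.12134527] -8.698216697188514 89.99529287471344 [-0.75931321  0.01703471 -4.322297  ] [-0.01687046 -0.00323804 -0.00957946] 0.027593975532531994
hole [ 0.54   -0.1314] [0.0156 0.0163] (30.04895782470703, 32.05705261230469)
hole [ 0.5176 -0.2788] [0.0151 0.0157] (31.548032760620117, 32.16419982910156)
mid [ 0.52878061 -0.20510383]
```

View pics/ov7.png

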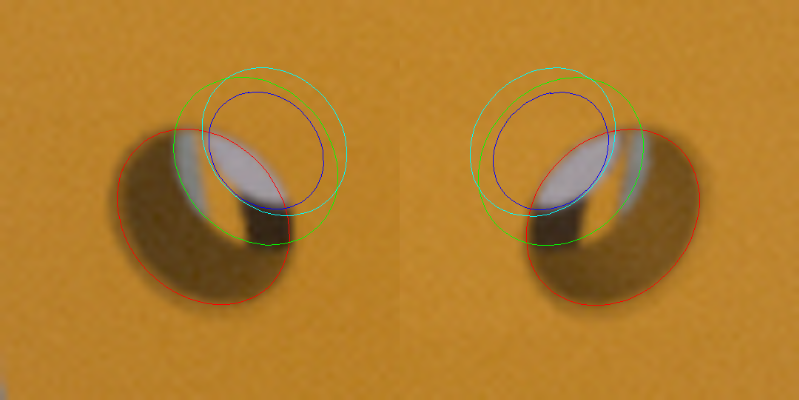

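The pins now sit symmetrically: left (255,165) and right (580,165) in the overlay. Next I lower gently, checking force.

Call:
{"method": "drive_tool", "body": {"series": [0.0004, 0, 0, 0, 0, 0, -1, 0.0004, 0, -0.001, 0, 0, 0, -1, 0.0004, 0, -0.002, 0, 0, 0, -1, 0.0004, 0, -0.003, 0, 0, 0, -1, 0.0004, 0, -0.004, 0, 0, 0, -1, 0.0004, 0, -0.0045, 0, 0, 0, -1, 0.0004, 0, -0.0045, 0, 0, 0, -1]}}

```text
clock: 11.32
tool_pos: [0.529, -0.2071, 0.1168]
ee_rot: [-43.4, 90.0, -142.1]
force: [-0.1, 0.2, -4.0]
gripper_width: 0.0272
```

Call:
{"method": "drive_tool", "body": {"series": [0, 0, -0.0007, 0, 0, 0, -1, 0, 0, -0.0015, 0, 0, 0, -1, 0, 0, -0.002, 0, 0, 0, -1, 0, 0, -0.002, 0, 0, 0, -1]}}

```text
clock: 11.82
tool_pos: [0.529, -0.207, 0.1148]
ee_rot: [83.3, 90.0, -15.4]
force: [-0.5, -0.0, -3.3]
gripper_width: 0.0271
```

```bash
python3 look.py 8; python3 ov.py 8 .115
```

```text
11.875 [ 0.52899799 -0.20703445  0.11479488] -8.698768565353475 89.99917448837002 [ 0.29229097  0.50318896 -3.37494982] [-0.03452872 -0.06956538  0.01438538] 0.02700085172894809
hole [ 0.5405 -0.1314] [0.0156 0.0165] (29.916969299316406, 32.05393600463867)
hole [ 0.5182 -0.2787] [0.0149 0.0157] (31.647464752197266, 32.115875244140625)
mid [ 0.52933365 -0.2050541 ]
```

View pics/ov8.png

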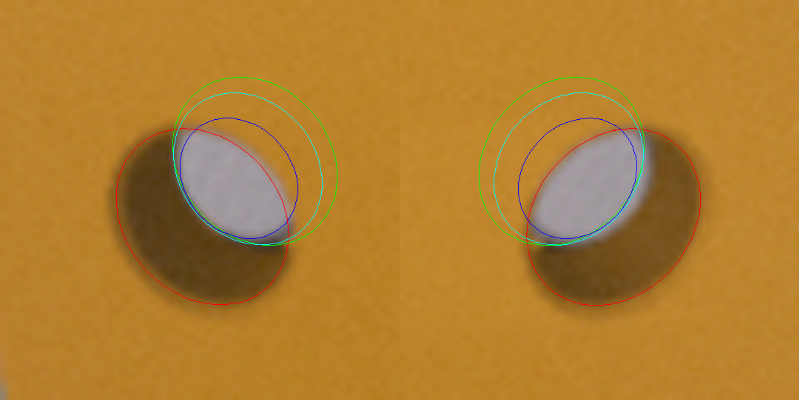

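Both pin tops are inside the holes with no contact force, so I keep lowering.

Call:
{"method": "drive_tool", "body": {"series": [0, 0, -0.001, 0, 0, 0, -1, 0, 0, -0.002, 0, 0, 0, -1, 0, 0, -0.003, 0, 0, 0, -1, 0, 0, -0.004, 0, 0, 0, -1, 0, 0, -0.005, 0, 0, 0, -1, 0, 0, -0.006, 0, 0, 0, -1, 0, 0, -0.006, 0, 0, 0, -1]}}

```text
clock: 12.8
tool_pos: [0.529, -0.207, 0.1087]
ee_rot: [-71.6, 90.0, -170.3]
force: [0.9, 0.1, -4.4]
gripper_width: 0.0274
```

```bash
python3 look.py 9; python3 ov.py 9 .109
```

```text
12.85 [ 0.52897195 -0.2070289   0.10875259] -8.697961743109033 89.99756706487524 [-0.08091495  0.12211925 -4.57086008] [-0.01210447 -0.21774806 -0.08099895] 0.027391481221749794
hole [ 0.5405 -0.1314] [0.0156 0.0164] (29.894933700561523, 32.10565948486328)
hole [ 0.5181 -0.2787] [0.0149 0.0158] (31.579700469970703, 32.24313735961914)
mid [ 0.52928728 -0.2050544 ]
```

View pics/c9.png

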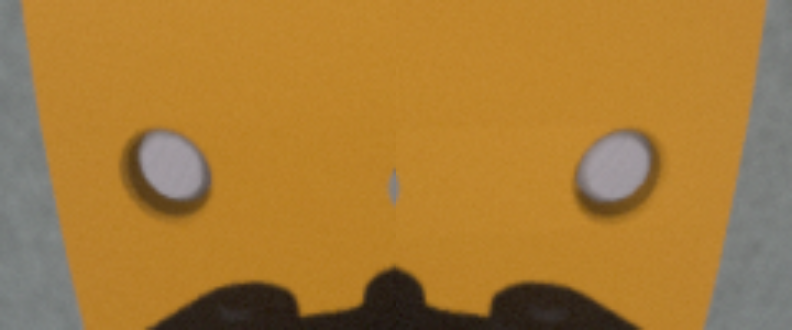

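Call:
{"method": "drive_tool", "body": {"series": [0, 0, -0.001, 0, 0, 0, -1, 0, 0, -0.002, 0, 0, 0, -1, 0, 0, -0.003, 0, 0, 0, -1, 0, 0, -0.004, 0, 0, 0, -1, 0, 0, -0.005, 0, 0, 0, -1, 0, 0, -0.006, 0, 0, 0, -1, 0, 0, -0.006, 0, 0, 0, -1]}}

```text
clock: 13.78
tool_pos: [0.529, -0.207, 0.1027]
ee_rot: [-61.9, 90.0, -160.6]
force: [0.6, -0.8, -4.0]
gripper_width: 0.0272
```

```bash
python3 look.py 10; python3 ov.py 10 .103
```

```text
13.825 [ 0.5289589  -0.20701833  0.10270785] -8.69914596362463 89.99558628355825 [-0.29075762  0.567526   -4.04893702] [-0.06432852 -0.3476404  -0.04770609] 0.027162858106221835
hole [ 0.5405 -0.1314] [0.0156 0.0164] (29.902084350585938, 32.08732223510742)
hole [ 0.5177 -0.2793] [0.0156 0.0167] (32.450191497802734, 32.61056900024414)
mid [ 0.52911144 -0.20533759]
```

View pics/c10.png

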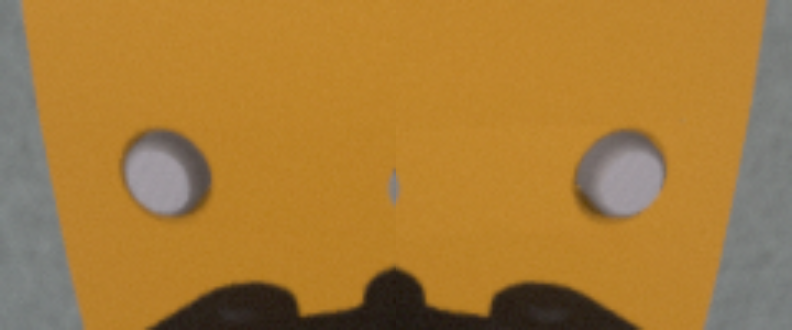

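View pics/sc10.png

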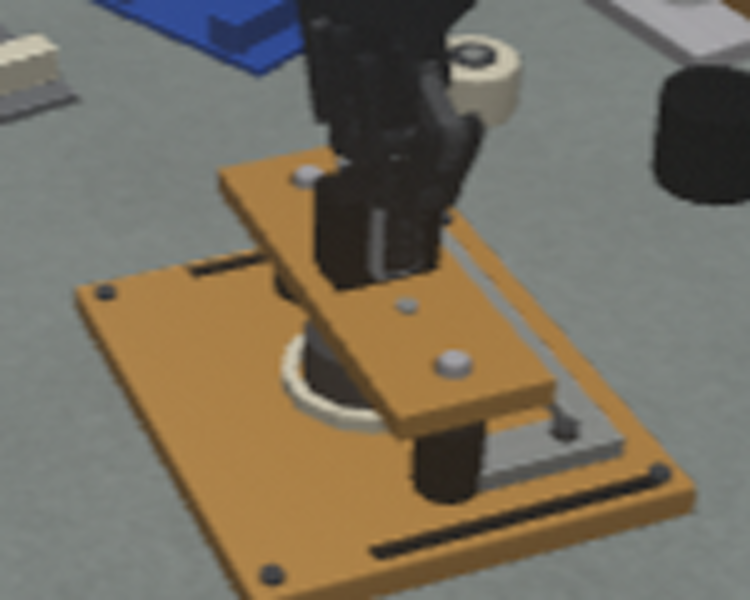

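Call:
{"method": "drive_tool", "body": {"series": [0, 0, 0, 0, 0, 0, -1]}}

```text
clock: 14.0
tool_pos: [0.529, -0.207, 0.1028]
ee_rot: [-92.9, 90.0, 168.4]
force: [-0.0, -0.2, -3.8]
gripper_width: 0.0277
```

```bash
python3 - <<'E'
from hol import *
f=[];m=[]
for i in range(6):
    viewer.capture('wrist');s=get_state();f.append(s['force']);m.append(s['moment'])
print(np.mean(f,0),np.std(f,0),np.mean(m,0),np.std(m,0),s['clock'])
d=load('w10');im=d['image']
save('z10',np.hstack([cv2.resize(im[225:275,115:165],None,fx=8,fy=8,interpolation=cv2.INTER_CUBIC),cv2.resize(im[225:275,393:443],None,fx=8,fy=8,interpolation=cv2.INTER_CUBIC)]))
E
```

```text
[ 0.88101783 -0.44257849 -4.37339353] [0.55329997 0.39808345 0.51216975] [-0.06397948 -0.28678041 -0.06316948] [0.04227685 0.03735668 0.02358862] 14.3
```

View pics/z10.png

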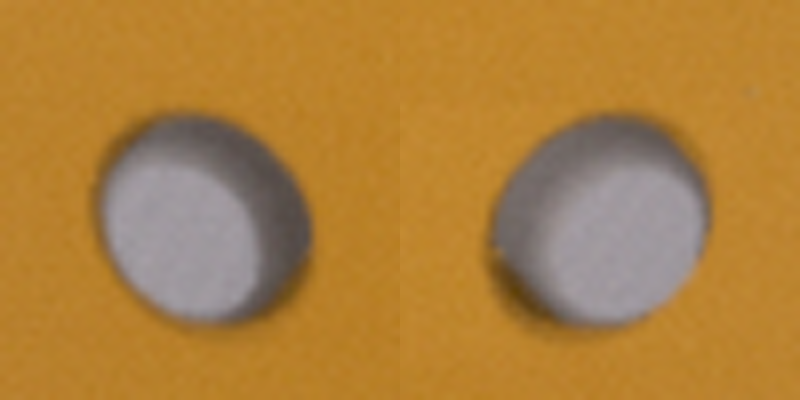

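Light side load: about +1 N in x with a matching moment, so the pins nudge the plate toward +x. I ease +0.4 mm in x.

Call:
{"method": "drive_tool", "body": {"series": [0.0002, 0, 0, 0, 0, 0, -1, 0.0004, 0, 0, 0, 0, 0, -1, 0.0004, 0, 0, 0, 0, 0, -1]}}

```text
clock: 14.68
tool_pos: [0.5292, -0.207, 0.1027]
ee_rot: [-86.4, 90.0, 174.9]
force: [-0.1, -0.2, -3.8]
gripper_width: 0.0275
```

```bash
cat > ft.py <<'E'
from hol import *
f=[];m=[]
for i in range(5):
    viewer.capture('wrist');s=get_state();f.append(s['force']);m.append(s['moment'])
print(np.mean(f,0).round(2),np.mean(m,0).round(3),s['clock'],s['tool_pos'],s['gripper_width'])
E
python3 ft.py
```

```text
[ 0.22 -0.13 -4.02] [-0.006 -0.012 -0.021] 14.925 [ 0.52934879 -0.20704282  0.10279885] 0.027373671212335398
```

The moment dropped to zero, so the plate is free. Continuing down.

Call:
{"method": "drive_tool", "body": {"series": [0, 0, -0.0012, 0, 0, 0, -1, 0, 0, -0.0027, 0, 0, 0, -1, 0, 0, -0.0042, 0, 0, 0, -1, 0, 0, -0.0057, 0, 0, 0, -1, 0, 0, -0.007, 0, 0, 0, -1, 0, 0, -0.008, 0, 0, 0, -1, 0, 0, -0.008, 0, 0, 0, -1]}}

```text
clock: 15.8
tool_pos: [0.5293, -0.207, 0.0947]
ee_rot: [-84.9, 90.0, 176.4]
force: [0.3, 0.2, -3.8]
gripper_width: 0.0274
```

```bash
python3 ft.py
```

```text
[ 0.14  0.69 -3.93] [-0.023  0.    -0.024] 16.05 [ 0.52941702 -0.20704249  0.09487008] 0.027496768806033915
```

Call:
{"method": "drive_tool", "body": {"series": [0, 0, -0.001, 0, 0, 0, -1, 0, 0, -0.002, 0, 0, 0, -1, 0, 0, -0.003, 0, 0, 0, -1, 0, 0, -0.004, 0, 0, 0, -1, 0, 0, -0.0048, 0, 0, 0, -1, 0, 0, -0.0048, 0, 0, 0, -1]}}

```text
clock: 16.8
tool_pos: [0.5293, -0.207, 0.0899]
ee_rot: [-78.5, 90.0, -177.2]
force: [-0.3, -0.5, -4.7]
gripper_width: 0.0272
```

Call:
{"method": "drive_tool", "body": {"series": [0, 0, -0.0004, 0, 0, 0, -1, 0, 0, -0.0008, 0, 0, 0, -1, 0, 0, -0.001, 0, 0, 0, -1, 0, 0, -0.001, 0, 0, 0, -1]}}

```text
clock: 17.3
tool_pos: [0.5294, -0.207, 0.089]
ee_rot: [-157.1, 90.0, 104.2]
force: [-0.5, 0.9, -4.5]
gripper_width: 0.0273
```

```bash
python3 ft.py
```

```text
[-0.07 -0.02 -4.11] [-0.012  0.013 -0.007] 17.55 [ 0.52938939 -0.20703569  0.08900759] 0.027720379780314046
```

Still hanging free (−4.1 N). I go down in 0.3 mm steps until contact.

Call:
{"method": "drive_tool", "body": {"series": [0, 0, -0.0003, 0, 0, 0, -1, 0, 0, -0.0005, 0, 0, 0, -1, 0, 0, -0.0005, 0, 0, 0, -1]}}

```text
clock: 17.92
tool_pos: [0.5294, -0.207, 0.0888]
ee_rot: [78.9, 90.0, -19.8]
force: [-1.2, 0.9, 0.0]
gripper_width: 0.0273
```

Call:
{"method": "drive_tool", "body": {"series": [0, 0, -0.0003, 0, 0, 0, -1, 0, 0, -0.0005, 0, 0, 0, -1, 0, 0, -0.0005, 0, 0, 0, -1]}}

```text
clock: 18.3
tool_pos: [0.5294, -0.207, 0.0887]
ee_rot: [73.8, 90.0, -24.9]
force: [-3.3, 2.4, 6.7]
gripper_width: 0.0275
```

```bash
python3 ft.py
```

```text
[-3.54  1.97  5.96] [ 0.793  1.213 -0.029] 18.55 [ 0.52942029 -0.20705293  0.08871584] 0.027215074080629766
```

It touched at 0.0887 m, the predicted home height. I relieve the load, release and back off.

Call:
{"method": "drive_tool", "body": {"series": [0, 0, 0.0004, 0, 0, 0, -1, 0, 0, 0.0004, 0, 0, 0, -1, 0, 0, 0.0004, 0, 0, 0, -0.2, 0, 0, 0.0004, 0, 0, 0, 0, 0, 0, 0.0004, 0, 0, 0, 0.4, 0, 0, 0.0004, 0, 0, 0, 0.8, 0, 0, 0.0004, 0, 0, 0, 1, 0, 0, 0.0004, 0, 0, 0, 1]}}

```text
clock: 19.55
tool_pos: [0.5294, -0.207, 0.0884]
ee_rot: [-64.0, 90.0, -162.7]
force: [-0.1, -0.1, 0.2]
gripper_width: 0.0852
```

Call:
{"method": "drive_tool", "body": {"series": [0, 0, 0, 0, 0, 0, 1, 0, 0, 0, 0, 0, 0, 1, 0, 0, 0, 0, 0, 0, 1]}}

```text
clock: 19.92
tool_pos: [0.5294, -0.207, 0.0884]
ee_rot: [87.4, 90.0, -11.3]
force: [-0.5, -0.4, -0.3]
gripper_width: 0.0854
```

```bash
python3 ft.py; python3 look.py 11
```

```text
[-0.25 -0.24  0.1 ] [-0.014  0.007  0.003] 20.175 [ 0.52937391 -0.20702966  0.0884061 ] 0.08515039214481204
20.225 [ 0.52938591 -0.20701735  0.08841907] -8.69625463407948 89.99661927427383 [0.47554776 0.20967879 0.9858606 ] [-0.05897843  0.0047555   0.01257718] 0.08556687458740662
```

View pics/w11.png

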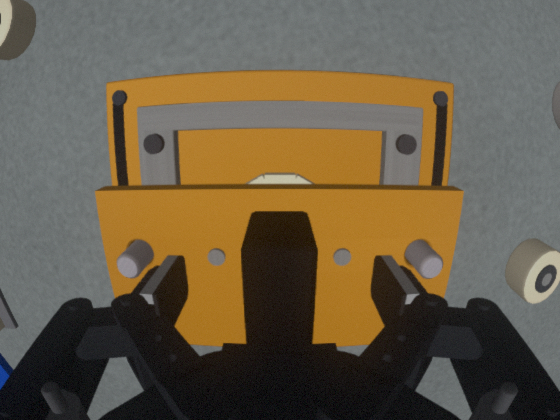

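View pics/sc11.png

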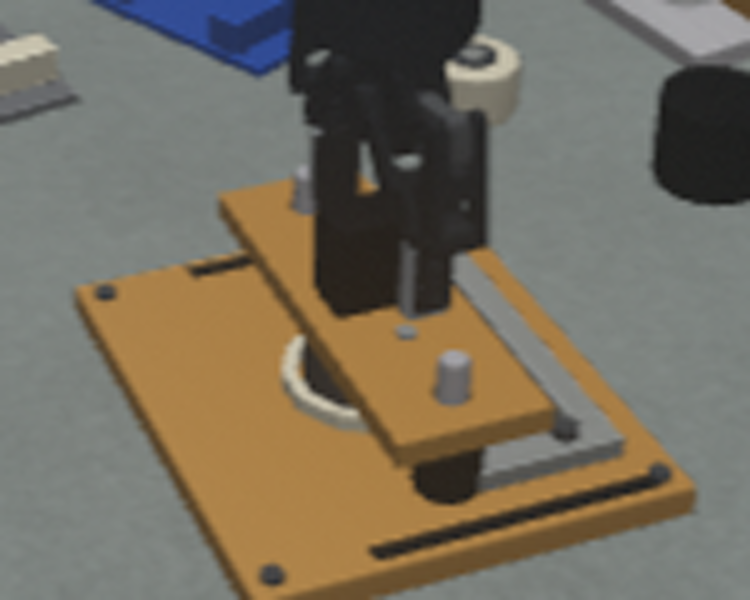

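The jaws are open, with the pins standing clear through both holes at (135,258) and (424,258). Retracting straight up.

Call:
{"method": "drive_tool", "body": {"series": [0, 0, 0.01, 0, 0, 0, 1, 0, 0, 0.03, 0, 0, 0, 1, 0, 0, 0.06, 0, 0, 0, 1, 0, 0, 0.1, 0, 0, 0, 1, 0, 0, 0.14, 0, 0, 0, 1, 0, 0, 0.17, 0, 0, 0, 1, 0, 0, 0.18, 0, 0, 0, 1, 0, 0, 0.18, 0, 0, 0, 1]}}

```text
clock: 21.28
tool_pos: [0.5294, -0.207, 0.2689]
ee_rot: [106.9, 89.9, 8.2]
force: [-1.0, 0.5, -1.0]
gripper_width: 0.0851
```

```bash
python3 look.py 12; python3 - <<'E'
from hol import *
plate(load('w12'),.062,'p')
cap('top','t12')
E
```

```text
21.325 [ 0.52899873 -0.20689422  0.26786579] -8.708181010035219 89.96308886942904 [ 0.2902196  -0.02396224 -0.97645136] [-0.0092958   0.00425915  0.04738582] 0.08526243492457236
p False 29750.5 (279.5, 168.6923065185547) rect [ 0.5358 -0.2065] [0.2   0.174] 81.28 box [[0.43459999561309814, -0.2921000123023987], [0.6065999865531921, -0.31850001215934753], [0.636900007724762, -0.12080000340938568], [0.4648999869823456, -0.09440000355243683]]
p True 51.0 (359.75, 246.0) rect [ 0.4448 -0.2839] [0.0099 0.0089] 38.16 box [[0.43810001015663147, -0.2833999991416931], [0.44359999895095825, -0.2903999984264374], [0.4514000117778778, -0.2842999994754791], [0.44589999318122864, -0.27730000019073486]]
p True 50.0 (198.5, 245.5) rect [ 0.472  -0.1049] [0.0089 0.0099] 35.54 box [[0.46549999713897705, -0.10350000113248825], [0.47119998931884766, -0.11150000244379044], [0.47850000858306885, -0.10639999806880951], [0.47269999980926514, -0.09830000251531601]]
p True 71.0 (310.0, 183.5) rect [ 0.5238 -0.237 ] [0.0098 0.0097] 36.87 box [[0.5170000195503235, -0.2361000031232834], [0.5228000283241272, -0.2
[... 1511 characters left out ...]
 81.35 box [[0.5516999959945679, -0.2892000079154968], [0.5943999886512756, -0.2957000136375427], [0.6182000041007996, -0.13920000195503235], [0.5755000114440918, -0.13269999623298645]]
p True 314.0 (368.0, 125.02999877929688) rect [ 0.5766 -0.3053] [0.0097 0.0523] 84.29 box [[0.5501000285148621, -0.3075000047683716], [0.6021000146865845, -0.3127000033855438], [0.6031000018119812, -0.30300000309944153], [0.5509999990463257, -0.2978000044822693]]
p True 313.0 (191.0, 125.0) rect [ 0.6039 -0.1252] [0.0097 0.0523] 79.7 box [[0.5773000121116638, -0.12530000507831573], [0.6287000179290771, -0.1347000002861023], [0.6305000185966492, -0.1251000016927719], [0.5791000127792358, -0.11580000072717667]]
```

View pics/w12.png

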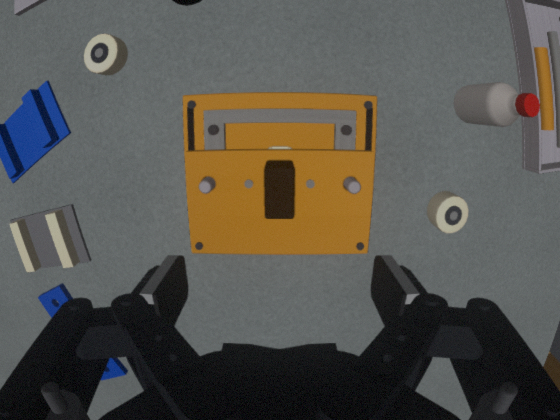

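View pics/sc12.png

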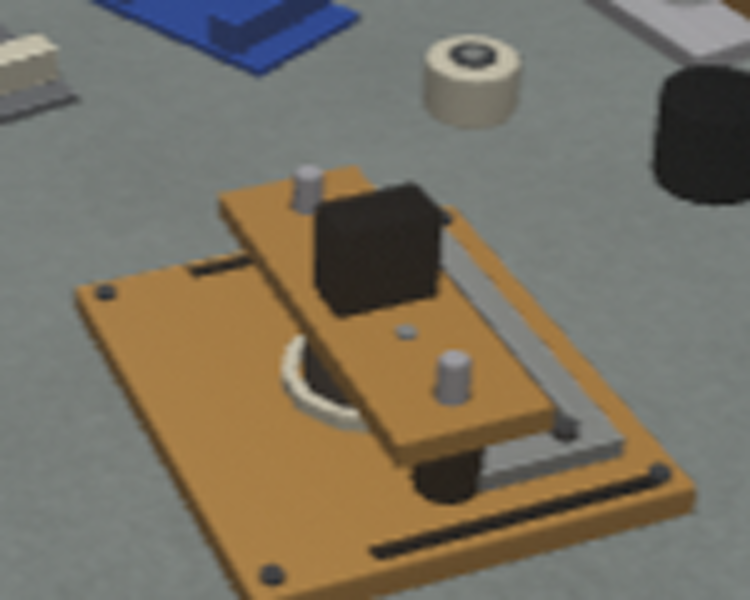

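The plate lies flat on both collars, both pins project equally, and the gripper is clear. Handing in.

```bash
python3 -c "
from bench import ctrl,get_state
print(ctrl.sign_off(),get_state()['clock'])"
```

```text
the job is handed in; nothing more can be done
the job is handed in; nothing more can be done
```

The gold press plate is on the fixture with both guide pins through its holes, released, and the job is handed in at about 21 s of the 58 s allowed.

- **Finding the pins:** from the camera, the yoke stood about 2.5 mm to the +x side of centre. I corrected 1.5 mm in y while watching the pins through the holes. Partway down I felt a side load of about 1 N and eased it with 0.4 mm in x.
- **Seating:** the plate touched down at TCP height 0.0887 m, exactly where I predicted fully home, with about 6 N upward at most. I took the load off before opening the jaws.
- **Last checks:** both pins stand equally proud, and the small holes' spacing at seat height (64.5 mm) matches what I measured on the rest (64.3 mm). In the side view the plate lies flat. The gripper is about 180 mm clear, and nothing else appears to have moved.
- **What disagreed:**
  - The touchdown moments (0.8 and 1.2 N m) suggest one collar met slightly before the other; they went to zero on release.
  - The wrist camera read y about 2 mm off the TCP at close range, so I relied on the view through the holes and the felt forces instead.

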